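Shift the clay crusher's gear lever through its gate

TASK

The bench crusher for the dried clay is standing in park. Push its gear lever out of the park slot, across the gate and fully home into the slot marked with the blue disc, without running it into any other disc's slot and without gripping the lever or forcing it hard against the gate. Leave the mug, the brush and the jar where they are, and take the hand clear of the lever at the end.

Things in the scene. Friction and masses are not known exactly. Their poses are not given: they have to be found in the camera images.
- gearbox: Fixed grey gearbox of a roll crusher, 150 x 150 mm in plan; rolls and a green motor stand behind it along its +x (to 345 mm from the origin, nowhere above 135 mm). Origin: centre of its underside, on the bench, straight below the gate's centre; the lever pivots about it. x points away from the robot at yaw 0, y to the left, z up.
- gate (a point): Centre of the aluminium gate plate's top face (148 mm square, 130 mm above the bench), axes as the gearbox. Slots 16 mm wide: a cross channel along y through here; at y = +28 and -28 mm a slot to +x and one to -x (four corner slots, a disc beyond each); at y = 0 only the park slot, to -x.
- stem (a point): Point on the axis of the 10 mm steel stem at gate level, 125 mm up the lever from its pivot; it tells where in the gate the lever stands. Slots end where the stem's axis is about 30 mm from the cross channel's centre line; the channel stops it at about y = +30 or -30 mm, still inside a corner slot's width.
- grip (a point): Middle of the lever's black upright hand grip (28 mm thick, round-ended, 70 mm long along the lever), 215 mm up the lever from its pivot. It moves 1.72 times as far as the stem does in the gate. The lever starts in park, stays where it is left, and takes about 2 to 3 N at the grip to move.
- shift_x (a joint): Lever's tilt along the gearbox's x, rad: 0 in the cross channel, positive leaning to +x, about +0.24 or -0.24 at the end of a slot.
- shift_y (a joint): Lever's tilt along the gearbox's y, rad: 0 in the park lane, positive leaning to +y, about +0.22 or -0.22 in the middle of a side lane.
- disc_blue: blue plastic disc, 20 mm across, 3 mm thick, stuck flat on the gate plate just beyond the closed end of one corner slot, in line with that slot (53 mm along the gearbox's x axis from its centre, one way or the other, and 28 mm to one side; which corner has which colour changes). Origin: centre of its underside, on the plate's top face.
- disc_red: red plastic disc, 20 mm across, 3 mm thick, stuck flat on the gate plate just beyond the closed end of one corner slot, in line with that slot (53 mm along the gearbox's x axis from its centre, one way or the other, and 28 mm to one side; which corner has which colour changes). Origin: centre of its underside, on the plate's top face.
- disc_yellow: yellow plastic disc, 20 mm across, 3 mm thick, stuck flat on the gate plate just beyond the closed end of one corner slot, in line with that slot (53 mm along the gearbox's x axis from its centre, one way or the other, and 28 mm to one side; which corner has which colour changes). Origin: centre of its underside, on the plate's top face.
- disc_green: green plastic disc, 20 mm across, 3 mm thick, stuck flat on the gate plate just beyond the closed end of one corner slot, in line with that slot (53 mm along the gearbox's x axis from its centre, one way or the other, and 28 mm to one side; which corner has which colour changes). Origin: centre of its underside, on the plate's top face.
- mug_mid (a point): Loose mug (white stoneware), 76 mm across, 85 mm tall: its centre, half-way up. Bystander.
- brush_grip (a point): Loose brush lying on the bench, about 0.2 m long: point on its handle. Bystander.
- jar_mid (a point): Loose brown jar, 66 mm across, 100 mm tall: its centre, half-way up. Bystander.

How it is judged (in metres and radians):
On the way, in this order (a step that is already met when the one before it is completed fails the run):
1. the lever is out of park, in the cross channel (value of joint shift_x above -0.07 rad), for 0.05 s.
2. the lever stands in one of the side lanes ((value of joint shift_y above 0.18 rad or value of joint shift_y below -0.18 rad)), for 0.05 s.
3. the lever is home in the slot of the blue disc (horizontal distance between stem and disc_blue below 0.03 m), for 0.1 s.
At the end, for the whole second after the job is handed in: The stem in the gate is within 30 mm (horizontally) of the blue disc's centre (about 24 mm when it touches the slot's end, so within about 6 mm of home) and the lever is at rest (horizontal distance between stem and disc_blue below 0.03 m and velocity of joint shift_x between -0.03 and 0.03 rad/s and velocity of joint shift_y between -0.03 and 0.03 rad/s).
It fails at once if the lever is run most of the way into the slot of the red, yellow or green disc (horizontal distance between stem and disc_red below 0.031 m or horizontal distance between stem and disc_yellow below 0.031 m or horizontal distance between stem and disc_green below 0.031 m).
It fails at once if the lever is squeezed or forced: more than 45 N between the fingers and the lever (contact force between the fingers and shift_y above 45 N).
It fails at once if the mug, brush or jar is moved by more than 20 mm (distance of any of mug_mid, brush_grip, jar_mid from where it was at the start of the episode above 0.02 m).
It also fails if it takes over 58 s, if anything falls off the work surface, if the arm or the gripper's body presses on something with over 40 N, if the wrist force passes 120 N, or if a joint passes its speed limit or range.

ROBOT

A 6-joint arm with a two-finger parallel gripper is mounted at the origin on the work surface. World frame = base frame: x ahead of the robot, y to its left, z up, the work surface at z = 0. Lengths are in mm, angles in rad, forces in N, time in s.
With the tool pointing down it reaches from about 350 to 725 mm from the base axis. Payload 4.3 kg.
Tool frame: the origin (TCP) lies at the very end of the fingers, on their centre line; the grasp point (between the pads) lies 19 mm behind it; z points along the fingers, x is the direction in which the jaws open and shut, and the axes are right-handed (so a half turn about z gives the same grasp; the last joint's range is limited). The gripper opens to 85 mm and grips with 20 to 120 N. Pads are 22 mm wide; open, the fingers measure 114 mm over their backs; the gripper's body (76 mm by 85 mm) begins 54 mm behind the grasp point. The pads swing forward as they close: fully open they stand 13 mm farther back than shut.
Start: joints at [-1.454, 0.377, 0.081, 1.274, 0, 1.46], TCP at [129.303, -560.31, 231.329] pointing down, gripper open.
Joint ranges: [-2.72, 2.72], [-0.84, 1.66], [-1.02, 1.22], [-1.77, 2.12], [-1.37, 1.28], [-3.14, 3.14]. Speed limits (rad/s): [2.57, 2.57, 3.14, 3.14, 3.14, 3.14].

INTERFACE

Orientations are given as a unit quaternion [w, x, y, z].
In Python, from station import get_state, snapshot, camera_params, job_done gives the robot as it stands.
- The arm moves only by the shell command python3 -m pendant 'ROWS' [FORCE]. ROWS is JSON, a list that holds one entry, the list of rows, each a list of 7 numbers: the shift along the world's x, y, z in m, then the turn, a rotation vector about the world's x, y, z in degrees, then the finger opening in m, from 0 to 0.0854. In form: [[[tx, ty, tz, wx, wy, wz, claw], ...]]. A call has 1 to 5 rows; each row is the pose to reach, as a shift and turn from the pose measured when the call began; what a row does not reach only later rows make up. A row lasts 1/12 s, in which the tool goes at most 41.7 mm and 7.16 degrees, less where a joint would pass 70% of its speed; a pose out of reach is approached as far as the arm can. A call with a gripper value outside its range is refused whole. The fingers move at their own pace and stop on an object; FORCE is the grip in N (left out, the last holds). Time passes only in rows, so rows that repeat a pose let the fingers close. It gives the time, the measured TCP pose, the force and the opening at its end, in the units of the state.
- get_state(): the state, without advancing time (a new reading comes with each control period).
- snapshot(name): name is "scene" or "top" or "wrist"; returns (picture, depth): 384x512x3 uint8, red, green, blue; 384x512 float32, mm along the optical axis (not along the pixel's ray), 0 where there is no reading.
- camera_params(name): a dict with "fov_y" (degrees; the focal length in pixels is half the picture's height over the tangent of half this angle, whatever the lens; pixels are square), "cx", "cy" (the principal point, pixels), "dist" ([k1, k2, p1, p2, k3] as OpenCV has them; the pictures are not rectified), "rvec" (rotation vector, rad) and "tvec" (3), from world to camera coordinates, as OpenCV has them. Camera axes: x right, y down, z forward; pixel columns grow to the right and rows downward; lengths in mm; the calibration is good to about 2 mm. A picture is of the moment at which its call begins: read the wrist's pose just before it. camera_params takes no time and is no camera call; for the wrist camera it gives the pose at the moment of the call.
- job_done(): hands the job in, once; it reports no verdict.
The state is a dict: "t": time; "joint_positions": joint angles; "dq": joint speeds; "tau": joint torques, N m; "tool_pos": TCP position; "orientation": TCP orientation; "ft_force": force on the tool from outside, world axes, zero at the start; "moment": the same for the moment, N m; "width": finger opening in mm.
Only numpy, scipy, OpenCV 4.12 (cv2) and the standard library are available. Lean on these libraries where they do the work, as an engineer would, in place of code of your own. Each camera call takes 0.05 s, during which the arm holds its last target.

## Working session

There is one attempt and no reset: what is moved stays moved. The work goes in short steps, Python scripts to look and compute and a shell command to move; the robot and the scene stay as the last step left them, time stands still between calls to the robot, and variables do not carry over. Pictures are saved under pics/ and viewed, and the job is handed in when it is done.

```bash
mkdir -p pics; ls; python3 - <<'E'
from station import *
import cv2
print(get_state())
for n in("scene","top"):
    p,d=snapshot(n); cv2.imwrite(f"pics/{n}0.png",p[:,:,::-1]); print(n,camera_params(n))
E
```

```text
pics
{'t': 0.0, 'joint_positions': array([-1.45429069e+00,  3.78069747e-01,  7.96165922e-02,  1.27439460e+00,
        2.90314776e-05,  1.46049558e+00]), 'dq': array([-1.35119336e-03,  2.36492596e-03, -8.79806113e-06, -2.12913730e-03,
       -6.13563326e-04, -2.41130817e-04]), 'tau': array([-1.87709788e-04, -4.63604808e+01,  2.69874573e+01,  2.08230765e-02,
        1.63683364e-05,  1.36712255e-07]), 'tool_pos': array([ 129.23581544, -559.6131457 ,  230.3534554 ]), 'orientation': array([-7.33332585e-04,  7.82580838e-01, -6.22548134e-01, -7.17304677e-04]), 'ft_force': array([-0.05359987,  1.00926273,  0.48546035]), 'moment': array([-0.00567985, -0.00798587,  0.00338076]), 'width': 85.49434737917296}
scene {'fov_y': 46.08522029900766, 'cx': 252.86325587833946, 'cy': 206.20270744707992, 'dist': array([-0.13264538,  0.        ,  0.        ,  0.        ,  0.        ]), 'rvec': array([ 1.96229719,  1.77585085, -0.5581953 ]), 'tvec': array([-152.51666679, -392.5134678 , 1387.79612442])}
top {'fov_y': 48.08763376630457, 'cx': 253.45029351805678, 'cy': 192.34458916491985, 'dist': array([-0.00861589,  0.        ,  0.        ,  0.        ,  0.        ]), 'rvec': array([ 2.16308294, -2.03894794,  0.22121939]), 'tvec': array([ 74.04784214, 590.33720639, 936.06508431])}
```

View pics/scene0.png

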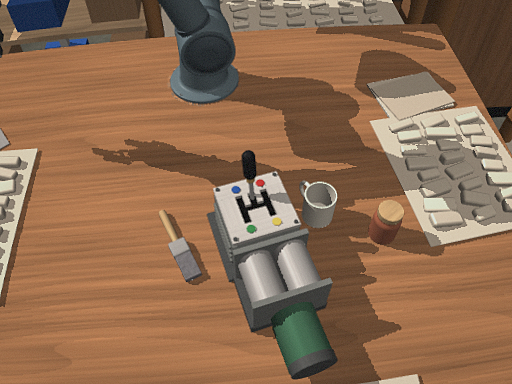

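View pics/top0.png

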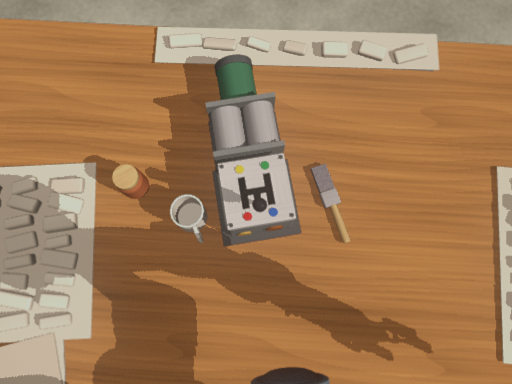

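Top view: the grey gearbox is centred near (256,190), with the lever in park at (259,204). The discs are blue (273,212), red (247,216), yellow (239,169) and green (265,165). Blue is on the near side and to the right, so −x, −y. Next I'll measure this in numbers.

```bash
cat > h.py <<'E'
import numpy as np, cv2
from station import *
def K(c):
    f=192/np.tan(np.radians(c['fov_y']/2)); return np.array([[f,0,c['cx']],[0,f,c['cy']],[0,0,1.]])
def ray(c,uv):
    n=cv2.undistortPoints(np.array([[uv]],float),K(c),c['dist'])[0,0]
    R=cv2.Rodrigues(c['rvec'])[0]; return -R.T@c['tvec'], R.T@np.array([n[0],n[1],1])
def onz(c,uv,z):
    o,d=ray(c,uv); return o+d*(z-o[2])/d[2]
def proj(c,P):
    return cv2.projectPoints(np.array(P,float).reshape(-1,1,3),c['rvec'],c['tvec'],K(c),c['dist'])[0][:,0]
HS={'blue':(100,125),'red':(-8,6),'yellow':(20,33),'green':(50,85)}
def discs(p,box):
    x0,y0,x1,y1=box
    h=cv2.cvtColor(p,cv2.COLOR_RGB2HSV).astype(int); out={}
    H=h[...,0].copy()
    for k,(a,b) in HS.items():
        hh=np.where(H>170,H-180,H) if k=='red' else H
        m=((hh>=a)&(hh<=b)&(h[...,1]>130)&(h[...,2]>60)).astype(np.uint8)
        mm=np.zeros_like(m); mm[y0:y1,x0:x1]=m[y0:y1,x0:x1]
        n,l,s,c=cv2.connectedComponentsWithStats(mm)
        if n>1:
            i=1+np.argmax(s[1:,4]); out[k]=(c[i],s[i,4])
    return out
def gatefit(D):  # D: name->xy ; model corners given by blue(-,-) red(-,+) yellow(+,+) green(+,-)
    M={'blue':(-53,-28),'red':(-53,28),'yellow':(53,28),'green':(53,-28)}
    ks=[k for k in M if k in D]
    m=np.array([M[k] for k in ks],float); w=np.array([D[k] for k in ks])
    mc,wc=m.mean(0),w.mean(0); A=m-mc;B=w-wc
    yaw=np.arctan2((A[:,0]*B[:,1]-A[:,1]*B[:,0]).sum(),(A*B).sum())
    R=np.array([[np.cos(yaw),-np.sin(yaw)],[np.sin(yaw),np.cos(yaw)]])
    t=wc-R@mc
    return t,yaw,R,np.linalg.norm((m@R.T+t)-w,axis=1)
E
python3 - <<'E'
from h import *
for n,box in(("top",(222,155,292,225)),("scene",(215,172,298,240))):
    p=cv2.imread(f"pics/{n}0.png")[:,:,::-1].copy(); c=camera_params(n)
    d=discs(p,box); D={k:onz(c,v[0],133)[:2] for k,v in d.items()}
    print(n,{k:(v[0].round(1),v[1],D[k].round(1)) for k,v in d.items()})
    t,yaw,R,e=gatefit(D); print(t,yaw,np.degrees(yaw),e)
    G=lambda x,y,z:[*(t+R@[x,y]),z]
    # lever in park predicted grip, tilt -0.24
    print('grip pred',G(-215*np.sin(.24),0,5+215*np.cos(.24)))
    q=proj(c,[G(-53,-28,133),G(-215*np.sin(.24),0,5+215*np.cos(.24)),G(-30,0,130)]);print(q)
    im=p[:,:,::-1]
    x0,y0=(205,120) 
    cr=cv2.resize(im[y0:y0+130,x0:x0+170],None,fx=4,fy=4,interpolation=cv2.INTER_CUBIC)
    cv2.imwrite(f"pics/{n}0c.png",cr)
E
```

```text
top {'blue': (array([272.9, 211.5]), np.int32(40), array([530.3,  63.5])), 'red': (array([247.1, 216. ]), np.int32(53), array([517.4, 118.3])), 'yellow': (array([239.1, 168.9]), np.int32(45), array([620.4, 142.1]))}
[575.34867521 102.91477999] 0.22951159746265368 13.15004588391551 [0.16195252 0.15361342 0.18310375]
grip pred [np.float64(525.5827329853197), np.float64(91.28805034758761), np.float64(213.8376645931864)]
[[272.9019173  211.59574416]
 [260.3748969  205.8910441 ]
 [258.17209931 203.65593154]]
scene {'blue': (array([235.5, 189.1]), np.int32(42), array([531.3,  64.4])), 'red': (array([259.7, 182.4]), np.int32(41), array([518.5, 118.8])), 'yellow': (array([276.5, 221. ]), np.int32(50), array([622. , 142.8])), 'green': (array([250.8, 228.1]), np.int32(35), array([633.8,  88.1]))}
[576.38715985 103.53953205] 0.22626164760891745 12.963837473667265 [0.28530069 0.11457037 0.21026026 0.50592793]
grip pred [np.float64(526.5836942271208), np.float64(92.07460034939731), np.float64(213.8376645931864)]
[[235.45900717 189.04382561]
 [247.29625106 162.54980672]
 [251.0144593  194.58307191]]
```

```bash
ls pics
```

```text
scene0.png
scene0c.png
top0.png
top0c.png
```

View pics/scene0c.png

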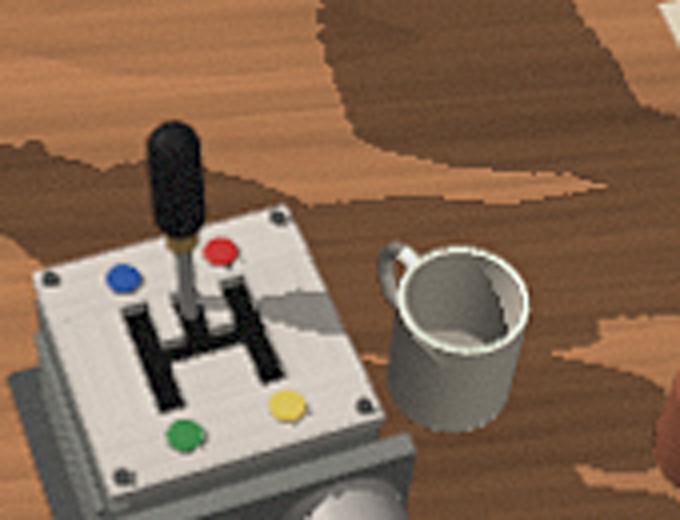

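View pics/top0c.png

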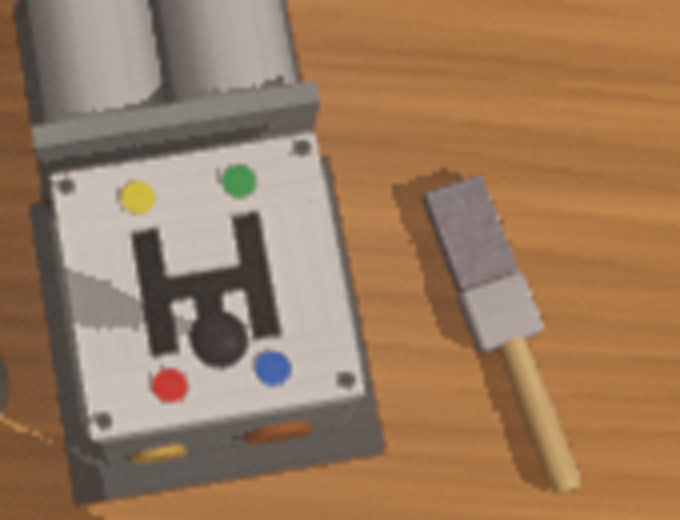

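The lever is upright in park, with its knob at about (259,204) in the top view and (247,162) in the scene view. Both match the prediction. Gate centre is about (576,103) with yaw 13.1°, and the tool's axes already line up with that. The plan is to shut the fingers and use them as a poker: push +x from behind, −y from the left, then −x from the front.

```bash
python3 -m pendant '[[[0.032,0.025,0.02,0,0,0,0],[0.064,0.05,0.04,0,0,0,0],[0.096,0.075,0.06,0,0,0,0],[0.128,0.1,0.07,0,0,0,0],[0.16,0.125,0.07,0,0,0,0]]]' 20
python3 -m pendant '[[[0.03,0.028,0,0,0,0,0],[0.06,0.056,0,0,0,0,0],[0.09,0.084,0,0,0,0,0],[0.115,0.115,0,0,0,0,0],[0.135,0.15,0,0,0,0,0]]]'
python3 -m pendant '[[[0.01,0.036,0,0,0,0,0],[0.015,0.073,0,0,0,0,0],[0.02,0.11,0,0,0,0,0],[0.025,0.145,0,0,0,0,0],[0.03,0.18,0,0,0,0,0]]]'
```

```text
t: 0.52
tool_pos: [283.2, -440.1, 302.0]
orientation: [0.0, 0.782, -0.623, 0.001]
ft_force: [0.6, -1.6, 0.2]
width: 25.6
t: 0.93
tool_pos: [419.7, -288.7, 301.4]
orientation: [0.0, 0.782, -0.623, 0.001]
ft_force: [1.0, -0.6, 0.3]
width: -0.2
t: 1.35
tool_pos: [449.3, -106.8, 301.0]
orientation: [0.0, 0.782, -0.623, 0.0]
ft_force: [0.5, 0.3, -0.6]
width: 0.2
```

```bash
python3 -m pendant '[[[0.005,0.037,0,0,0,0,0],[0.01,0.074,0,0,0,0,0],[0.015,0.111,0,0,0,0,0],[0.02,0.149,0,0,0,0,0],[0.023,0.186,0,0,0,0,0]]]'
python3 -m pendant '[[[0,0,-0.03,0,0,0,0],[0,0,-0.06,0,0,0,0],[0,0,-0.09,0,0,0,0],[0,0,-0.1,0,0,0,0],[0,0,-0.1,0,0,0,0]]]'
python3 - <<'E'
from h import *
print(get_state()['tool_pos'],get_state()['ft_force'])
for n in("scene","top","wrist"):
    p,d=snapshot(n); cv2.imwrite(f"pics/{n}1.png",p[:,:,::-1])
a=cv2.imread("pics/scene1.png")[80:260,150:350];b=cv2.imread("pics/top1.png")[100:280,170:370]
cv2.imwrite("pics/c1.png",cv2.resize(np.hstack([a,b]),None,fx=2,fy=2,interpolation=cv2.INTER_CUBIC))
E
```

```text
t: 1.77
tool_pos: [472.1, 81.2, 300.6]
orientation: [0.0, 0.782, -0.623, 0.0]
ft_force: [1.5, -0.7, -0.8]
width: -0.1
t: 2.18
tool_pos: [469.0, 81.3, 197.0]
orientation: [0.003, 0.782, -0.623, -0.003]
ft_force: [-0.6, 0.3, 0.3]
width: -0.0
[468.97343135  81.25504877 197.01959311] [-0.59191546  0.27284237  0.33254147]
```

View pics/c1.png

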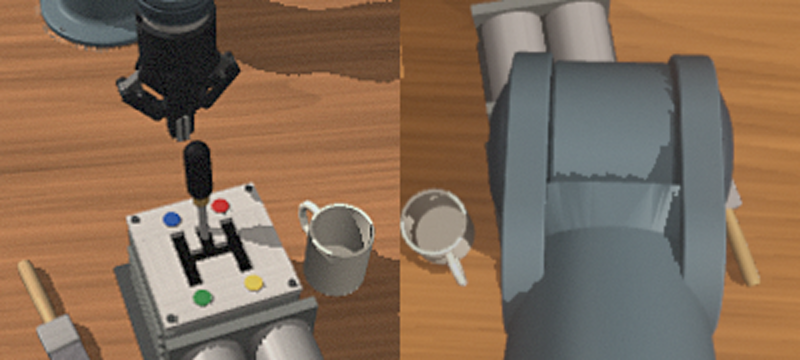

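View pics/wrist1.png

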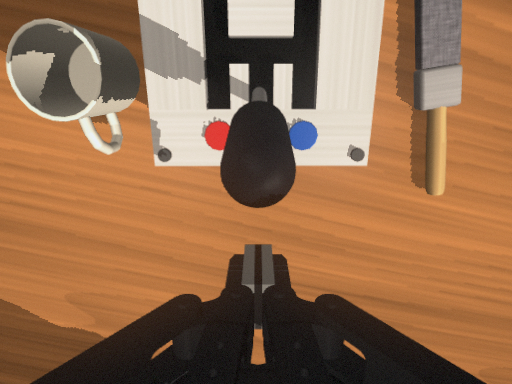

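Wrist view: the fingers at (258,270) are square behind the grip at (258,165), with blue to the right at (302,135) and red to the left at (218,135). I'll creep up to the grip and then push along gate +x.

```bash
cat > g.py <<'E'
from h import *
C=np.array([575.9,103.2]);yaw=np.radians(13.08)
R=np.array([[np.cos(yaw),-np.sin(yaw)],[np.sin(yaw),np.cos(yaw)]])
def st():
    s=get_state(); print('t %.2f'%s['t'],'gate xy',(R.T@(s['tool_pos'][:2]-C)).round(1),'z',s['tool_pos'][2].round(1),'F gate',(R.T@s['ft_force'][:2]).round(1),s['ft_force'][2].round(1))
if __name__=='__main__': st()
E
python3 -m pendant '[[[0.012,0.001,0.01,0,0,0,0],[0.024,0.003,0.01,0,0,0,0],[0.024,0.003,0.01,0,0,0,0]]]'; python3 g.py
python3 -m pendant '[[[0.004,0.001,0,0,0,0,0],[0.008,0.002,0,0,0,0,0],[0.012,0.003,0,0,0,0,0],[0.016,0.004,0,0,0,0,0],[0.02,0.005,0,0,0,0,0]]]'; python3 g.py
```

```text
t: 2.58
tool_pos: [500.1, 84.2, 213.7]
orientation: [-0.002, 0.782, -0.623, 0.003]
ft_force: [0.3, 0.9, 0.3]
width: -0.3
t 2.58 gate xy [-78.1  -1.4] z 213.7 F gate [0.5 0.8] 0.3
t: 3.0
tool_pos: [519.9, 89.2, 213.8]
orientation: [-0.002, 0.782, -0.623, 0.002]
ft_force: [-4.0, 1.0, 1.5]
width: 0.1
t 3.00 gate xy [-57.7  -0.9] z 213.8 F gate [-3.7  1.9] 1.5
```

```bash
python3 -m pendant '[[[0.005,0.001,0,0,0,0,0],[0.01,0.002,0,0,0,0,0],[0.015,0.0035,0,0,0,0,0],[0.02,0.005,0,0,0,0,0],[0.024,0.0055,0,0,0,0,0]]]'; python3 g.py
python3 - <<'E'
from h import *
for n in("scene","wrist"):
    p,d=snapshot(n); cv2.imwrite(f"pics/{n}2.png",p[:,:,::-1])
a=cv2.imread("pics/scene2.png")[110:250,180:330];b=cv2.imread("pics/wrist2.png")
cv2.imwrite("pics/c2.png",np.hstack([cv2.resize(a,(411,384),interpolation=cv2.INTER_CUBIC),b[:,60:440]]))
E
```

```text
t: 3.42
tool_pos: [544.7, 95.0, 213.7]
orientation: [-0.002, 0.782, -0.623, 0.003]
ft_force: [-1.3, 0.5, 2.4]
width: 0.0
t 3.42 gate xy [-32.3  -0.9] z 213.7 F gate [-1.2  0.7] 2.4
```

View pics/c2.png

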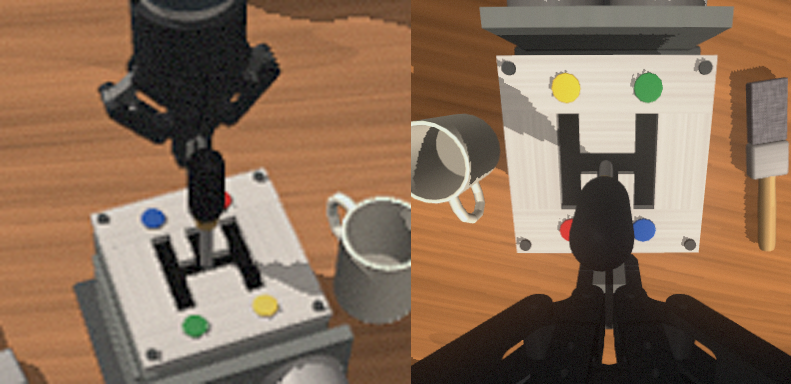

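The stem has now reached the cross channel (crop (206,264)). It is perhaps 3–4 mm short of the centre line, so I'll nudge it 5 mm more.

```bash
python3 -m pendant '[[[0.002,0.0005,0,0,0,0,0],[0.004,0.001,0,0,0,0,0],[0.005,0.001,0,0,0,0,0]]]'; python3 g.py
python3 - <<'E'
from h import *
for n in("scene","wrist"):
    p,d=snapshot(n); cv2.imwrite(f"pics/{n}3.png",p[:,:,::-1])
a=cv2.imread("pics/scene3.png")[150:250,190:300]
cv2.imwrite("pics/c3.png",cv2.resize(a,None,fx=5,fy=5,interpolation=cv2.INTER_CUBIC))
E
```

```text
t: 3.77
tool_pos: [550.0, 96.0, 213.5]
orientation: [-0.002, 0.782, -0.623, 0.003]
ft_force: [-1.2, 0.5, 1.7]
width: 0.0
t 3.77 gate xy [-26.9  -1.1] z 213.5 F gate [-1.1  0.8] 1.7
```

View pics/c3.png

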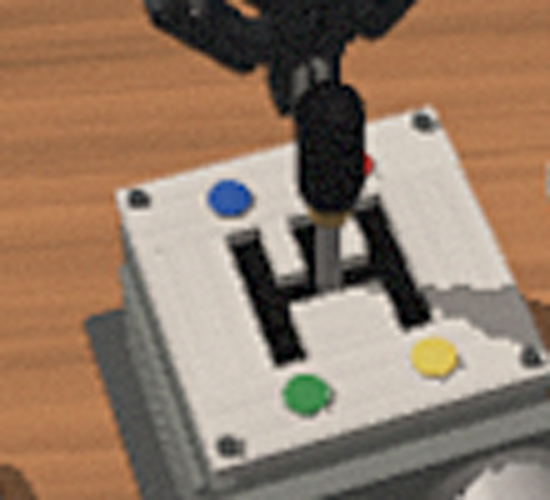

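```bash
python3 -m pendant '[[[-0.02,-0.004,0,0,0,0,0],[-0.042,-0.009,0,0,0,0,0],[-0.049,0.02,0,0,0,0,0],[-0.056,0.05,0,0,0,0,0],[-0.05,0.055,0,0,0,0,0]]]';python3 g.py
python3 - <<'E'
from h import *
from g import *
p,d=snapshot("scene"); cv2.imwrite(f"pics/scene4.png",p[:,:,::-1])
c=camera_params("scene")
q=proj(c,[[*(C+R@[a,b]),z] for a,b,z in((0,0,130),(10,0,130),(0,10,130),(0,0,220),(0,0,255))]);print(q)
a=p[130:250,190:310,::-1]
a=cv2.resize(a,None,fx=5,fy=5,interpolation=cv2.INTER_CUBIC)
for u in q: cv2.circle(a,(int((u[0]-190+.5)*5),int((u[1]-130+.5)*5)),2,(0,0,255),-1)
cv2.imwrite("pics/c4.png",a)
E
```

```text
t: 4.28
tool_pos: [498.1, 154.0, 213.8]
orientation: [-0.003, 0.783, -0.622, 0.002]
ft_force: [-0.4, 0.1, 0.2]
width: 0.2
t 4.28 gate xy [-64.3  67.1] z 213.8 F gate [-0.4  0.2] 0.2
[[255.28185523 205.21482238]
 [256.80588383 208.89361994]
 [259.71812923 203.96066063]
 [255.13390612 179.25935707]
 [255.06889401 167.97085795]]
```

View pics/c4.png

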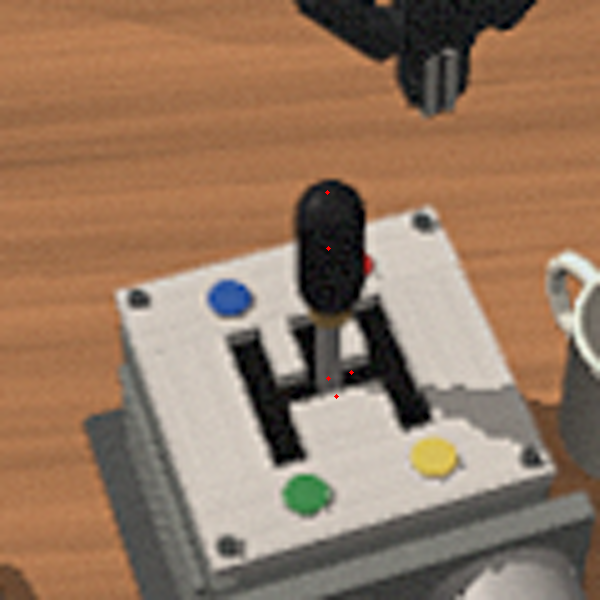

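The upright lever matches the predicted centre, with the stem at the channel's middle (327,378) in the crop. Next I'll bring the hand round to the lever's left side.

```bash
python3 -m pendant '[[[0.03,0.004,0,0,0,0,0],[0.064,0.008,0,0,0,0,0],[0.064,0.008,0,0,0,0,0]]]';python3 g.py
python3 -m pendant '[[[0.001,-0.004,0,0,0,0,0],[0.002,-0.008,0,0,0,0,0],[0.004,-0.016,0,0,0,0,0],[0.005,-0.022,0,0,0,0,0],[0.006,-0.027,0,0,0,0,0]]]';python3 g.py
```

```text
t: 4.58
tool_pos: [570.2, 161.1, 212.2]
orientation: [-0.004, 0.783, -0.622, 0.004]
ft_force: [0.2, 0.2, 0.2]
width: -0.1
t 4.58 gate xy [ 7.5 57.7] z 212.2 F gate [0.3 0.1] 0.2
t: 5.0
tool_pos: [575.8, 132.8, 212.7]
orientation: [-0.004, 0.783, -0.622, 0.005]
ft_force: [-0.2, 2.2, -0.4]
width: -0.3
t 5.00 gate xy [ 6.6 28.9] z 212.7 F gate [0.3 2.2] -0.4
```

```bash
python3 -m pendant '[[[0.0005,-0.006,0,0,0,0,0],[0.001,-0.012,0,0,0,0,0],[0.0015,-0.018,0,0,0,0,0],[0.002,-0.024,0,0,0,0,0],[0.002,-0.03,0,0,0,0,0]]]';python3 g.py
python3 - <<'E'
from h import *
from g import *
p,d=snapshot("scene"); cv2.imwrite(f"pics/scene5.png",p[:,:,::-1])
a=p[130:250,190:310,::-1]
cv2.imwrite("pics/c5.png",cv2.resize(a,None,fx=5,fy=5,interpolation=cv2.INTER_CUBIC))
E
```

```text
t: 5.42
tool_pos: [578.2, 102.5, 213.0]
orientation: [-0.005, 0.783, -0.622, 0.005]
ft_force: [0.2, 2.3, 0.4]
width: 0.0
t 5.42 gate xy [ 2.1 -1.2] z 213.0 F gate [0.7 2.2] 0.4
```

View pics/c5.png

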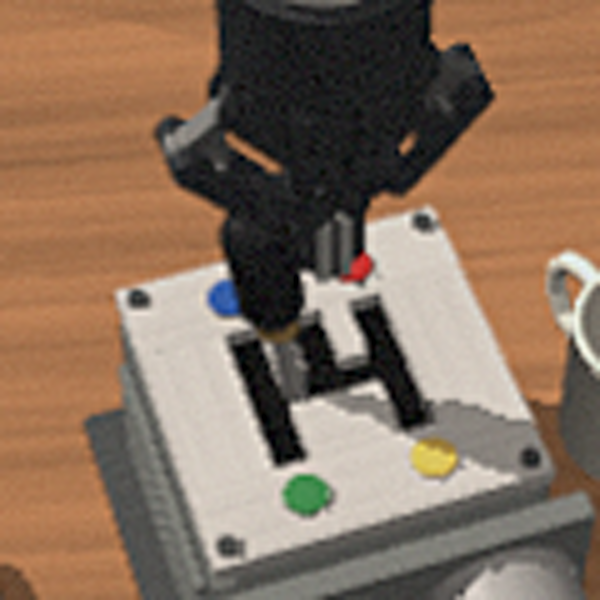

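The stem is at crop (290,385), about 16 mm along the channel, so about 12 mm of stem travel is left. I'll keep going gently.

```bash
python3 -m pendant '[[[0.001,-0.004,0,0,0,0,0],[0.0015,-0.008,0,0,0,0,0],[0.002,-0.012,0,0,0,0,0],[0.003,-0.015,0,0,0,0,0],[0.003,-0.0175,0,0,0,0,0]]]';python3 g.py
python3 - <<'E'
from h import *
from g import *
c=camera_params("scene")
p,d=snapshot("scene"); cv2.imwrite(f"pics/scene6.png",p[:,:,::-1])
a=cv2.resize(p[130:250,190:310,::-1],None,fx=5,fy=5,interpolation=cv2.INTER_CUBIC)
q=proj(c,[[*(C+R@[x,y]),130] for x,y in((0,-28),(0,-22),(-28,-28))])
for u in q: cv2.circle(a,(int((u[0]-190+.5)*5),int((u[1]-130+.5)*5)),2,(0,0,255),-1)
cv2.imwrite("pics/c6.png",a)
E
```

```text
t: 5.88
tool_pos: [580.7, 83.3, 212.6]
orientation: [-0.004, 0.782, -0.623, 0.005]
ft_force: [-0.1, 1.6, -0.6]
width: 0.1
t 5.88 gate xy [  0.2 -20.5] z 212.6 F gate [0.3 1.6] -0.6
```

View pics/c6.png

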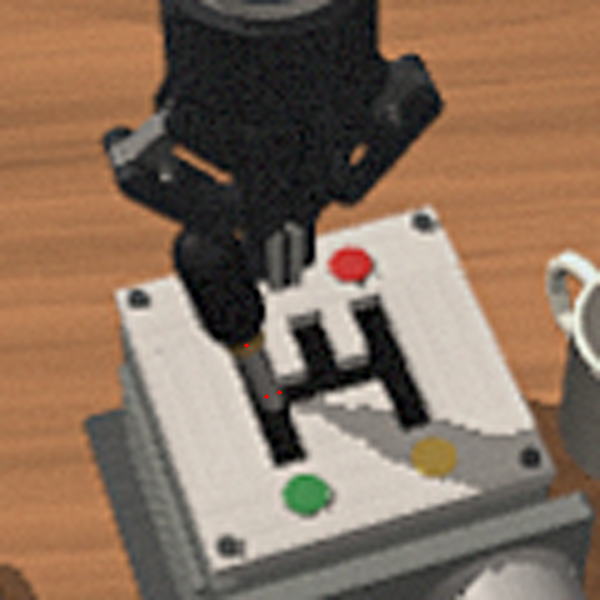

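The stem is now in the right-hand lane, at (268,396) and on the y = −28 mark. Next I'll clear the hand and go round to the far (+x) side.

```bash
python3 -m pendant '[[[-0.005,0.02,0,0,0,0,0],[0.022,0.026,0,0,0,0,0],[0.05,0.032,0,0,0,0,0],[0.055,0.01,0,0,0,0,0],[0.06,-0.014,0,0,0,0,0]]]';python3 g.py
python3 - <<'E'
from h import *
for n in("scene","wrist"):
    p,d=snapshot(n); cv2.imwrite(f"pics/{n}7.png",p[:,:,::-1])
a=cv2.imread("pics/scene7.png")[110:250,180:330];b=cv2.imread("pics/wrist7.png")
cv2.imwrite("pics/c7.png",np.hstack([cv2.resize(a,(411,384),interpolation=cv2.INTER_CUBIC),b[:,60:440]]))
E
python3 g.py
```

```text
t: 6.35
tool_pos: [641.7, 69.4, 211.7]
orientation: [-0.003, 0.783, -0.622, 0.005]
ft_force: [-0.0, -0.3, 0.1]
width: -0.2
t 6.35 gate xy [ 56.5 -47.8] z 211.7 F gate [-0.1 -0.3] 0.1
t 6.45 gate xy [ 55.5 -51.6] z 212.1 F gate [-0.3  0.9] 0.7
```

View pics/c7.png

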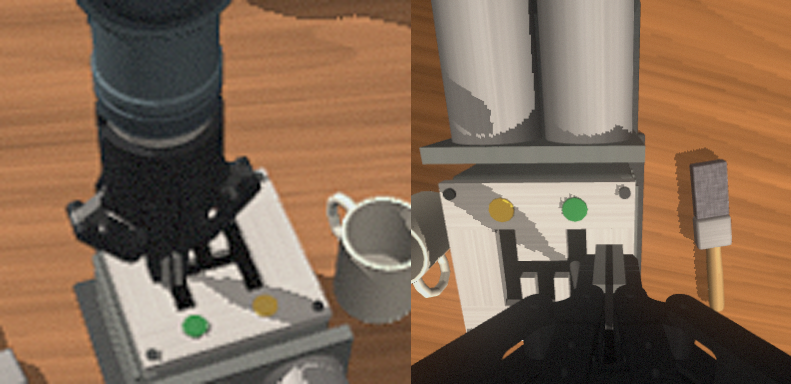

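The hand is now beyond the lever on the far side, fingers at gate (55,−52). It hides the lever in both views, and the lever is free of contact. I'll push toward −x in steps and watch the force.

```bash
python3 -m pendant '[[[-0.008,-0.001,0,0,0,0,0],[-0.016,-0.003,0,0,0,0,0],[-0.024,-0.004,0,0,0,0,0],[-0.03,-0.005,0,0,0,0,0],[-0.035,-0.006,0,0,0,0,0]]]';python3 g.py
python3 -m pendant '[[[-0.004,-0.001,0,0,0,0,0],[-0.008,-0.002,0,0,0,0,0],[-0.012,-0.003,0,0,0,0,0],[-0.016,-0.004,0,0,0,0,0],[-0.02,-0.005,0,0,0,0,0]]]';python3 g.py
```

```text
t: 6.87
tool_pos: [606.1, 59.5, 212.3]
orientation: [-0.002, 0.781, -0.624, 0.006]
ft_force: [1.4, 0.2, 0.6]
width: 0.3
t 6.87 gate xy [ 19.5 -49.4] z 212.3 F gate [ 1.4 -0.2] 0.6
t: 7.28
tool_pos: [585.9, 54.5, 212.3]
orientation: [-0.002, 0.781, -0.624, 0.006]
ft_force: [2.9, 1.2, -0.8]
width: 0.1
t 7.28 gate xy [ -1.2 -49.7] z 212.3 F gate [3.1 0.5] -0.8
```

```bash
python3 -m pendant '[[[-0.003,-0.001,0,0,0,0,0],[-0.006,-0.0015,0,0,0,0,0],[-0.009,-0.002,0,0,0,0,0],[-0.012,-0.003,0,0,0,0,0],[-0.014,-0.003,0,0,0,0,0]]]';python3 g.py
python3 - <<'E'
from h import *
for n in("scene","wrist"):
    p,d=snapshot(n); cv2.imwrite(f"pics/{n}8.png",p[:,:,::-1])
a=cv2.imread("pics/scene8.png")[110:250,180:330];b=cv2.imread("pics/wrist8.png")
cv2.imwrite("pics/c8.png",np.hstack([cv2.resize(a,(411,384),interpolation=cv2.INTER_CUBIC),b[:,60:440]]))
E
python3 g.py
```

```text
t: 7.7
tool_pos: [571.6, 51.3, 212.3]
orientation: [-0.002, 0.781, -0.624, 0.006]
ft_force: [1.6, 0.7, -1.1]
width: 0.4
t 7.70 gate xy [-16.  -49.6] z 212.3 F gate [1.7 0.3] -1.1
t 7.80 gate xy [-16.  -49.5] z 212.4 F gate [ 0.5 -1.3] -0.3
```

View pics/c8.png

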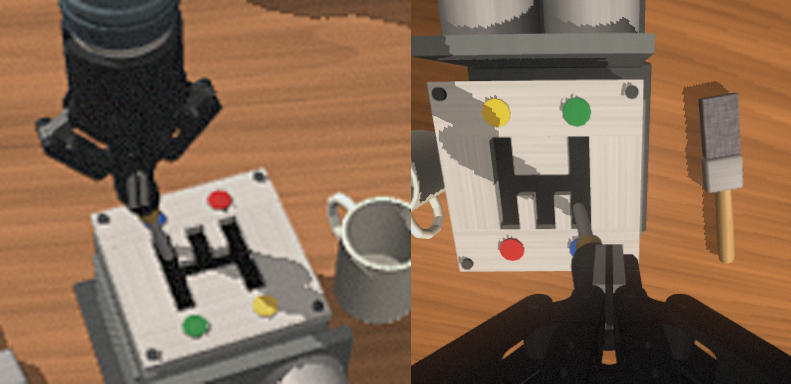

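The lever is well into the blue slot, with the stem at crop (165,245). The force is low and there is no wall contact yet. By estimate the stem is at −24 of −30 mm, so I'll continue gently.

```bash
python3 -m pendant '[[[-0.001,0,0,0,0,0,0],[-0.002,-0.0005,0,0,0,0,0],[-0.003,-0.0005,0,0,0,0,0],[-0.004,-0.001,0,0,0,0,0],[-0.004,-0.001,0,0,0,0,0]]]';python3 g.py
python3 -m pendant '[[[-0.001,0,0,0,0,0,0],[-0.002,-0.0005,0,0,0,0,0],[-0.003,-0.0005,0,0,0,0,0],[-0.003,-0.0005,0,0,0,0,0]]]';python3 g.py
```

```text
t: 8.22
tool_pos: [567.4, 50.3, 212.4]
orientation: [-0.002, 0.781, -0.624, 0.006]
ft_force: [1.9, 0.1, -0.6]
width: 0.1
t 8.22 gate xy [-20.3 -49.6] z 212.4 F gate [ 1.8 -0.4] -0.6
t: 8.55
tool_pos: [564.2, 49.7, 212.4]
orientation: [-0.002, 0.781, -0.624, 0.006]
ft_force: [1.2, -0.7, -2.1]
width: 0.3
t 8.55 gate xy [-23.5 -49.4] z 212.4 F gate [ 1.1 -0.9] -2.1
```

No wall contact yet. I'll back the hand off and look at where the stem really stands.

```bash
python3 -m pendant '[[[0.03,0.007,0,0,0,0,0],[0.06,0.014,0,0,0,0,0],[0.08,0.035,0.03,0,0,0,0],[0.08,0.07,0.06,0,0,0,0],[0.08,0.1,0.06,0,0,0,0]]]';python3 g.py
python3 - <<'E'
from h import *
from g import *
for n in("scene","top"):
    c=camera_params(n)
    p,d=snapshot(n); cv2.imwrite(f"pics/{n}9.png",p[:,:,::-1])
    o=(190,130) if n=="scene" else (205,130)
    a=cv2.resize(p[o[1]:o[1]+100,o[0]:o[0]+100,::-1],None,fx=6,fy=6,interpolation=cv2.INTER_CUBIC)
    q=proj(c,[[*(C+R@[x,-28]),130] for x in(-20,-23,-30,-53)])
    for u in q: cv2.circle(a,(int((u[0]-o[0]+.5)*6),int((u[1]-o[1]+.5)*6)),2,(0,0,255),-1)
    cv2.imwrite(f"pics/{n}9c.png",a)
E
```

```text
t: 8.97
tool_pos: [646.3, 149.9, 276.9]
orientation: [-0.004, 0.78, -0.625, 0.008]
ft_force: [0.6, -0.2, 1.5]
width: -0.3
t 8.97 gate xy [79.2 29.5] z 276.9 F gate [ 0.5 -0.3] 1.5
```

View pics/scene9c.png

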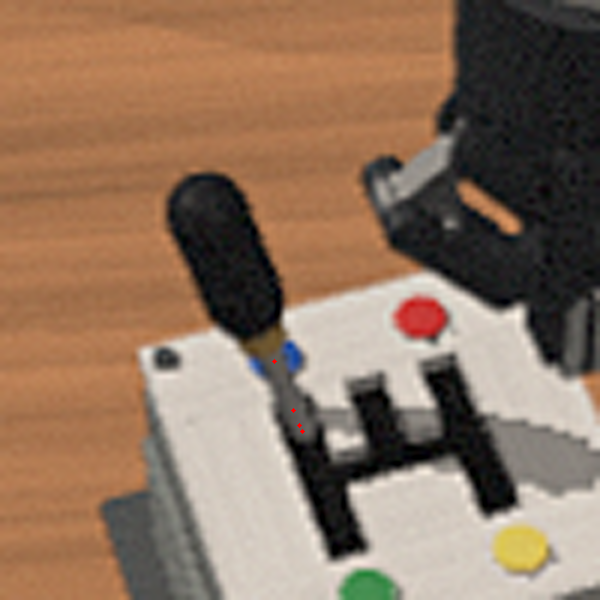

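View pics/top9c.png

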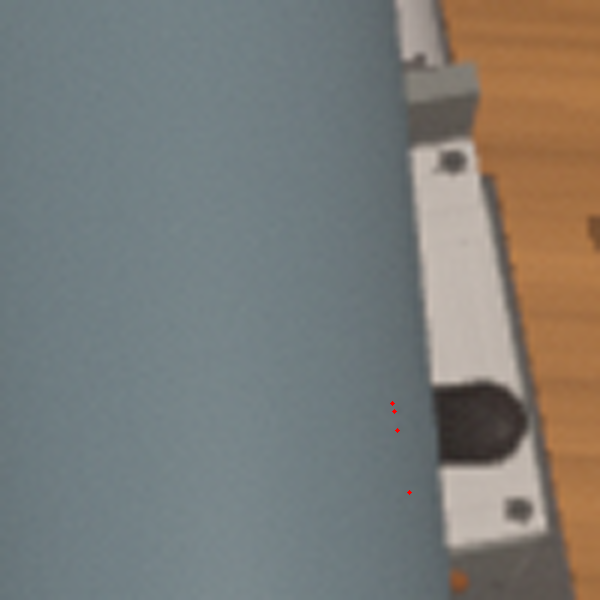

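The stem is near the slot's end, with its base at about (303,430) in the scene crop, but the arm hides the lever in the top view. I'll clear the arm to measure from both views.

```bash
python3 -m pendant '[[[-0.01,0.035,0.02,0,0,0,0],[-0.03,0.07,0.03,0,0,0,0],[-0.05,0.1,0.03,0,0,0,0],[-0.07,0.13,0.03,0,0,0,0],[-0.1,0.15,0.03,0,0,0,0]]]';python3 g.py
python3 - <<'E'
from h import *
from g import *
for n in("scene","top"):
    p,d=snapshot(n); cv2.imwrite(f"pics/{n}10.png",p[:,:,::-1])
    o=(190,130) if n=="scene" else (225,150)
    cv2.imwrite(f"pics/{n}10c.png",cv2.resize(p[o[1]:o[1]+100,o[0]:o[0]+100,::-1],None,fx=6,fy=6,interpolation=cv2.INTER_CUBIC))
E
```

```text
t: 9.48
tool_pos: [574.8, 243.1, 303.3]
orientation: [-0.011, 0.801, -0.598, -0.006]
ft_force: [0.5, -0.7, 0.3]
width: -0.2
t 9.48 gate xy [ 30.6 136.6] z 303.3 F gate [ 0.3 -0.8] 0.3
```

View pics/scene10c.png

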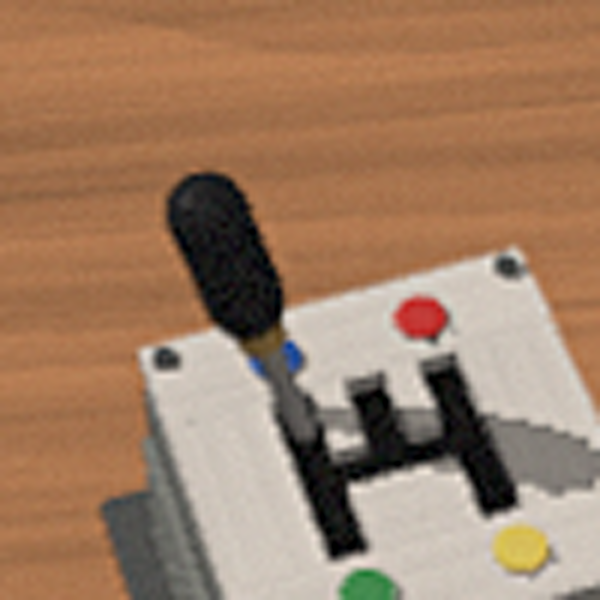

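View pics/top10c.png

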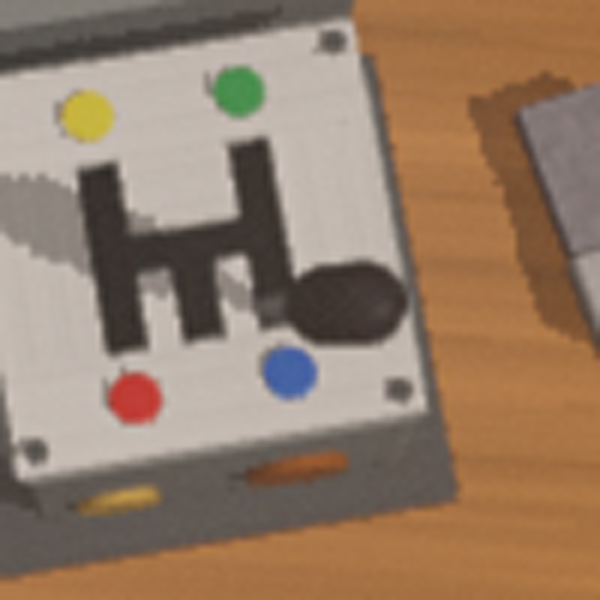

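```bash
python3 - <<'E'
from h import *
from g import *
def px(o,x,y): return (o[0]+(x+.5)/6-.5,o[1]+(y+.5)/6-.5)
rs=[]
for n,o,uv in(("scene",(190,130),(206,209)),("top",(225,150),(366,302))):
    c=camera_params(n); u=px(o,*uv); O,d=ray(c,u); d/=np.linalg.norm(d); rs.append((O,d))
    P0=np.array([*C,5.]); 
    b=d@(O-P0); cc=(O-P0)@(O-P0)-236**2; s=-b-np.sqrt(b*b-cc); X=O+s*d-P0
    g=np.array([*(R.T@X[:2]),X[2]]); print(n,u,'cap',g.round(1),'stem',(g[:2]*125/236).round(1))
A=sum(np.eye(3)-np.outer(d,d) for O,d in rs); B=sum((np.eye(3)-np.outer(d,d))@O for O,d in rs)
X=np.linalg.solve(A,B); print('tri',R.T@(X[:2]-C),X[2],'miss',[np.linalg.norm(np.cross(X-O,d)).round(1) for O,d in rs])
g=R.T@(X[:2]-C); s=g/(X[2]-5)*125;print('stem',s,'dist',np.hypot(*(s-[-53,-28])))
E
```

```text
scene (223.91666666666666, 164.41666666666666) cap [-47.5 -49.3 225.9] stem [-25.2 -26.1]
top (285.5833333333333, 199.91666666666666) cap [-51.3 -49.3 225. ] stem [-27.2 -26.1]
tri [-50.67850003 -49.10854291] 227.20669732450884 miss [np.float64(0.5), np.float64(0.5)]
stem [-28.50864794 -27.62548536] dist 24.494215380415323
```

Stem estimates are about (−25…−28.5, −27) in gate axes, or 24.5–28 mm from blue, which is inside 30 mm. The two-view spread leaves only a couple of mm of margin. There is plenty of time, so I'll go back for one gentle final push toward the slot's end.

```bash
python3 -m pendant '[[[0.014,-0.035,0,0,0,-1,0],[0.028,-0.07,0,0,0,-2,0],[0.042,-0.104,0,0,0,-3,0],[0.056,-0.139,0,0,0,-3.5,0],[0.071,-0.174,0,0,0,-3.5,0]]]';python3 g.py
python3 -m pendant '[[[0,0,-0.03,0,0,0,0],[0,0,-0.06,0,0,0,0],[0,0,-0.09,0,0,0,0],[0,0,-0.09,0,0,0,0]]]';python3 g.py
```

```text
t: 10.0
tool_pos: [644.9, 65.3, 303.6]
orientation: [-0.01, 0.782, -0.623, -0.005]
ft_force: [1.0, -0.1, 0.2]
width: 0.0
t 10.00 gate xy [ 58.6 -52.5] z 303.6 F gate [ 1.  -0.4] 0.2
t: 10.33
tool_pos: [640.0, 63.6, 205.2]
orientation: [-0.006, 0.781, -0.624, -0.011]
ft_force: [-1.4, -0.1, -2.0]
width: 0.2
t 10.33 gate xy [ 53.5 -53.1] z 205.2 F gate [-1.4  0.3] -2.0
```

```bash
python3 -m pendant '[[[-0.02,-0.003,0.007,0,0,0,0],[-0.04,-0.007,0.007,0,0,0,0],[-0.055,-0.01,0.007,0,0,0,0],[-0.065,-0.012,0.007,0,0,0,0],[-0.067,-0.013,0.007,0,0,0,0]]]';python3 g.py
python3 -m pendant '[[[-0.001,0,0,0,0,0,0],[-0.002,-0.0005,0,0,0,0,0],[-0.003,-0.0005,0,0,0,0,0],[-0.004,-0.001,0,0,0,0,0]]]';python3 g.py
```

```text
t: 10.75
tool_pos: [572.4, 49.9, 214.2]
orientation: [-0.006, 0.781, -0.624, -0.011]
ft_force: [-0.0, -0.2, -0.1]
width: 0.1
t 10.75 gate xy [-15.5 -51.1] z 214.2 F gate [-0.1 -0.2] -0.1
t: 11.08
tool_pos: [569.1, 49.0, 214.4]
orientation: [-0.006, 0.781, -0.624, -0.01]
ft_force: [0.1, -0.2, 0.7]
width: -0.1
t 11.08 gate xy [-18.9 -51.3] z 214.4 F gate [ 0.1 -0.2] 0.7
```

```bash
python3 -m pendant '[[[-0.0015,0,0,0,0,0,0],[-0.003,-0.0005,0,0,0,0,0],[-0.0045,-0.001,0,0,0,0,0],[-0.0045,-0.001,0,0,0,0,0]]]';python3 g.py
python3 -m pendant '[[[-0.001,0,0,0,0,0,0],[-0.0015,-0.0005,0,0,0,0,0],[-0.0015,-0.0005,0,0,0,0,0]]]';python3 g.py
```

```text
t: 11.42
tool_pos: [564.4, 48.0, 214.3]
orientation: [-0.006, 0.781, -0.624, -0.01]
ft_force: [1.1, -0.4, -0.3]
width: -0.2
t 11.42 gate xy [-23.7 -51.2] z 214.3 F gate [ 1.  -0.6] -0.3
t: 11.67
tool_pos: [563.1, 47.6, 214.4]
orientation: [-0.006, 0.781, -0.624, -0.01]
ft_force: [0.9, 0.7, -0.3]
width: 0.4
t 11.67 gate xy [-25.  -51.3] z 214.4 F gate [1.  0.5] -0.3
```

```bash
python3 -m pendant '[[[-0.001,0,0,0,0,0,0],[-0.0015,-0.0005,0,0,0,0,0],[-0.0015,-0.0005,0,0,0,0,0]]]';python3 g.py
python3 -m pendant '[[[-0.001,0,0,0,0,0,0],[-0.001,0,0,0,0,0,0]]]';python3 g.py
```

```text
t: 11.92
tool_pos: [561.6, 47.1, 214.4]
orientation: [-0.006, 0.781, -0.624, -0.01]
ft_force: [2.0, 0.4, -0.5]
width: -0.2
t 11.92 gate xy [-26.6 -51.4] z 214.4 F gate [ 2.  -0.1] -0.5
t: 12.08
tool_pos: [560.9, 47.1, 214.5]
orientation: [-0.007, 0.781, -0.624, -0.01]
ft_force: [2.5, 1.0, -1.0]
width: -0.3
t 12.08 gate xy [-27.3 -51.3] z 214.5 F gate [2.7 0.4] -1.0
```

The lever has gone about 3 mm further at the grip with only 2–3 N. That is enough, so I'll withdraw and check.

```bash
python3 -m pendant '[[[0.03,0.007,0,0,0,0,0],[0.06,0.014,0,0,0,0,0],[0.08,0.035,0.03,0,0,0,0],[0.08,0.07,0.06,0,0,0,0],[0.08,0.1,0.08,0,0,0,0]]]'
python3 -m pendant '[[[-0.01,0.033,0.01,0,0,0,0],[-0.02,0.066,0.01,0,0,0,0],[-0.04,0.095,0.01,0,0,0,0],[-0.07,0.12,0.01,0,0,0,0],[-0.1,0.145,0.01,0,0,0,0]]]';python3 g.py
python3 - <<'E'
from h import *
for n in("scene","top"):
    p,d=snapshot(n); cv2.imwrite(f"pics/{n}11.png",p[:,:,::-1])
a=cv2.imread("pics/scene11.png")[130:230,190:290];b=cv2.imread("pics/top11.png")[150:250,225:325]
cv2.imwrite("pics/c11.png",cv2.resize(np.hstack([a,b]),None,fx=4,fy=4,interpolation=cv2.INTER_CUBIC))
for n in("scene","top"):
    a=cv2.imread(f"pics/{n}0.png");b=cv2.imread(f"pics/{n}11.png")
    cv2.imwrite(f"pics/{n}cmp.png",np.hstack([a[100:300,90:390],b[100:300,90:390]]))
E
```

```text
t: 12.5
tool_pos: [641.3, 146.8, 295.1]
orientation: [-0.006, 0.78, -0.625, -0.01]
ft_force: [2.2, 0.4, 0.7]
width: -0.0
t: 12.92
tool_pos: [565.0, 241.2, 304.7]
orientation: [-0.013, 0.797, -0.603, -0.021]
ft_force: [-0.3, 0.1, 0.6]
width: 0.2
t 12.92 gate xy [ 20.6 136.8] z 304.7 F gate [-0.3  0.1] 0.6
```

View pics/c11.png

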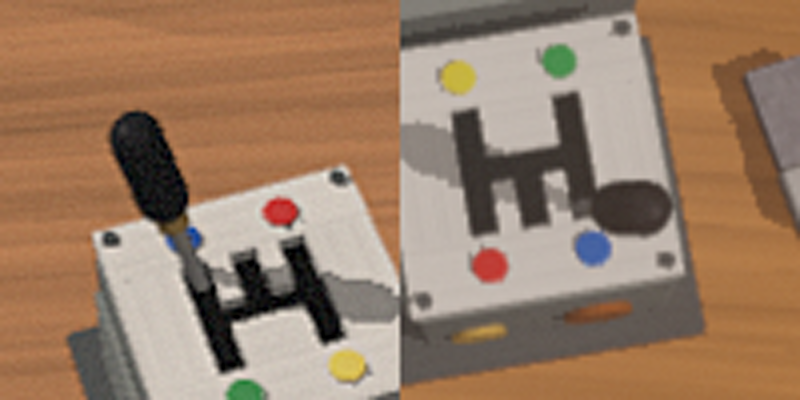

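View pics/topcmp.png

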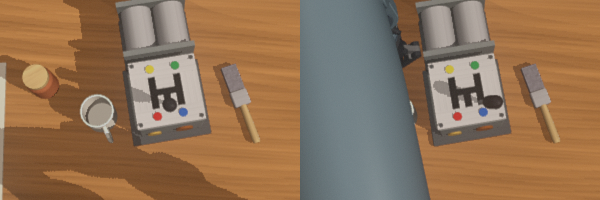

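Scene and top crops: the grip leans over the blue corner, the stem fills the closed end of the blue slot at (583,208), and the brush hasn't moved. I'll check the mug and jar in the scene view, and settle the arm.

```bash
python3 -m pendant '[[[0,0,0,0,0,0,0],[0,0,0,0,0,0,0],[0,0,0,0,0,0,0]]]'; python3 - <<'E'
from h import *
a=cv2.imread("pics/scene0.png");b=cv2.imread("pics/scene11.png")
cv2.imwrite("pics/scmp2.png",np.hstack([a[140:290,130:430],b[140:290,130:430]]))
E
```

```text
t: 13.27
tool_pos: [564.7, 239.8, 305.5]
orientation: [-0.012, 0.797, -0.604, -0.021]
ft_force: [0.5, 0.4, 0.3]
width: 0.1
```

View pics/scmp2.png

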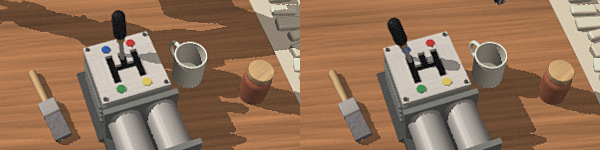

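Mug (188,65), jar (257,82) and brush (52,105) are in the same pixels before and after. The hand is clear, so I'm handing in.

```bash
python3 -c "
from station import *
print(job_done())"
```

```text
the job is handed in; nothing more can be done
None
```

The lever is in the blue disc's slot, and I handed the job in at about 13 s of the 58 s allowed. `job_done()` gives no verdict, so I can't confirm the scored result.

**What I did:** with the fingers shut as a poker, I pushed the lever +x out of park and −y along the channel into the right-hand lane. I then pushed it −x into the blue slot from the far side. Wrist force readings while pushing stayed around 4 N or less, and I never gripped the lever.

**How far home:** after the first push, single-view and two-view estimates put the stem 24.5–28 mm from blue (the limit is 30 mm). They disagreed by about 3 mm, so I went back and pushed the grip about 3–4 mm further, roughly 2 mm at the stem. I never felt a firm end stop, and I did not repeat the distance measurement. The last pictures show the stem at the closed end of the blue slot.

**Bystanders and hand:** in the before and after scene pictures the mug, jar and brush sit at the same pixels. The hand finished about 140 mm to the left of the gate and 300 mm up, clear of the lever.

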